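# Make up two repair kits from the bench stock

## Robot

A 6-joint arm with a two-finger parallel gripper is mounted at the origin on the work surface. World frame = base frame: x ahead of the robot, y to its left, z up, the work surface at z = 0. Lengths are in m, angles in rad, forces in N, time in s.
With the tool pointing down it reaches from about 0.375 to 0.975 m from the base axis. Payload 3.8 kg.
Tool frame: the origin (TCP) lies on the centre line of the jaws, within the pads' length; the fingertips stand 17 mm ahead of it and the grasp point (between the pads) lies 2 mm behind it (arm.tcp_to_tips is the distance from the TCP to the fingertips, in m); z points along the fingers, y is the line along which they close (so a half turn about z gives the same grasp; the last joint's range is limited). The gripper opens to 88 mm and grips with 3 to 60 N. Pads are 18 mm wide; open, the fingers measure 123 mm over their backs; the gripper's body (75 mm by 187 mm) begins 45 mm behind the grasp point.
Start: joints at [-1.25, 0.264, 1.604, -0, 1.274, -0.037], TCP at [0.236, -0.632, 0.256] pointing down, gripper open.
Joint ranges: [-2.63, 2.63], [-0.94, 2.18], [0.31, 2.57], [-1.31, 4.45], [0, 2.66], [-2.55, 2.55]. Speed limits (rad/s): [2.57, 2.57, 3.14, 3.14, 3.14, 3.14].

## Interface

Orientations are given as a unit quaternion [w, x, y, z].
In Python, from rig import arm gives the robot as it stands.
- The arm moves only by the tool step_arm, never from a script. Its argument "moves" is a list of rows, each a list of 3 entries, a list of its own where there are three numbers: the shift along the tool's x, y, z each as a share of 50 cm, from -1 to 1, then the turn, a rotation vector about the tool's x, y, z each as a share of 0.5 rad, from -1 to 1, then the opening, from 0 (shut) to 1 (fully open). A call has 1 to 20 rows; each row shifts and turns the commanded pose from where the row before left it, along the tool's axes as they then stand; what a row does not reach is not made up. A row lasts 1/8 s, in which the tool goes at most 62.5 mm and 10.7 degrees, less where a joint would pass 70% of its speed; a pose out of reach is approached as far as the arm can. A call with a number of a shift or a turn outside -1 to 1 is refused whole. A call with a gripper value outside its range is refused whole. The fingers move at their own pace and stop on an object; "newtons" is the grip in N (left out, the last holds). Time passes only in rows, so rows that do not move let the fingers close. It gives the time, the measured TCP pose, the force, the opening and the grip force at its end, in the units of the state.
- arm.get_state(): the state, without advancing time (a new reading comes with each control period).
- arm.capture(name): name is "side" or "top"; returns a dict with "pixels" (384x512x3 uint8, red, green, blue), "camera_matrix" (3x3 intrinsics, pixels), "extrinsics" (4x4, takes a point from camera to world coordinates). Camera axes: x right, y down, z forward; pixel columns grow to the right and rows downward; lengths in m; the calibration is good to about 2 mm. A picture is of the moment at which its call begins. There is no depth.
- arm.close_job(): hands the job in; it is judged then, once.
The state is a dict: "time_s": time; "joints": joint angles; "qvel": joint speeds; "joint_efforts": joint torques, N m; "position": TCP position; "orientation": TCP orientation; "ft_force": force on the tool from outside, world axes, zero at the start; "torque": the same for the moment, N m; "grip_width": finger opening in m; "finger_force": force on a finger pad.
Only numpy, scipy, OpenCV 4.12 (cv2) and the standard library are available. Lean on these libraries where they do the work, as an engineer would, in place of code of your own. Each camera call takes 0.05 s, during which the arm holds its last target. There are 200 camera calls.

## Task

Make up the two repair kits: the heat sink and the blue capacitor go in the black tray, the copper choke and the yellow relay in the white tray, one part to a compartment (either one), each standing upright on the compartment floor as it stood before. The heat sink stands in the grey rack behind the solvent bottle: lift the bottle aside, and when the heat sink is out put the bottle back upright on its orange disc in the rack. Never tip the bottle over, and leave the multimeter and the solder reel where they are.

Things in the scene. Friction and masses are not known exactly. Their poses are not given: they have to be found in the camera images.
- black_tray: Black kit tray, fixed to the bench: 95 (x) by 150 (y) by 14 mm high, walls and floor 4 mm, open on top. A 4 mm divider of wall height at y = 0 parts it into two compartments with centres at y = +37 and -37 mm, each 87 (x) by 69 (y) mm inside. Origin: centre of the underside, z up; compartment floor at z = 4 mm.
- white_tray: White kit tray, fixed to the bench; same shape, sizes and axes as the black tray.
- rack: Grey stock rack, fixed to the bench: a lane open at both ends, 160 mm long (x) and 68 mm wide (y), with a 4 mm base and two 4 mm side walls along x that rise to z = 30 mm, 60 mm apart inside. Origin: centre of the underside, z up. The bottle's place is an orange disc, 52 mm across, on the base at x = -35 mm, y = 0 (base top at z = 4 mm); the heat sink stands at about x = +13 mm, y = 0.
- bottle: Closed white plastic solvent bottle with a blue cap, about 0.1 kg, standing on the orange disc in the rack. Round body 44 mm across up to z = 72 mm, then a shoulder to a cap 24 mm across, top at z = 92 mm. Origin: centre of the underside, z up.
- heat_sink: Aluminium heat sink, 36 (x) by 42 (y) by 28 mm high, about 60 g, in the rack some 8 mm behind the bottle. Solid 8 mm base, upright fins that run along its y; the two outer fins are flat faces at x = +18 and -18 mm. Origin: centre of the underside, z up; its x lies nearly along the rack's x.
- capacitor: Electrolytic capacitor, an upright can 32 mm across with a blue sleeve and a silver top, 42 mm high, about 50 g, standing on the bench. Origin: centre of the underside, z up.
- choke: Toroidal choke, a copper-coloured ring lying flat on the bench: 42 mm across outside, 18 mm hole, 24 mm high, about 70 g. Origin: centre of the underside, z up.
- relay: Power relay, a yellow box on a black foot, 28 (x) by 40 (y) by 36 mm high, about 60 g, standing on the bench. Origin: centre of the underside, z up.
- multimeter: Orange multimeter lying face up, 170 (x) by 80 (y) by 34 mm high (dial to 39 mm); to be left alone. Origin: centre of the underside, z up.
- solder_reel: Reel of solder with green flanges, standing on its flange, 56 mm across, 40 mm high; to be left alone. Origin: centre of the underside, z up.
Mind the look-alikes: they are no part of the job. What is shaped like the heat_sink but pink, purple or red is not meant.

How it is judged:
By the outcome, as a careful person would: the job done as asked, in the order asked, and still so for the second after the job is handed in, with the robot touching nothing.
It also fails if it takes over 144 s, if anything falls off the work surface, if the arm or the gripper's body presses on something with over 40 N, if the wrist force passes 120 N, or if a joint passes its speed limit or range.

## Working session

There is one attempt and no reset: what is moved stays moved. The work goes in short steps, Python scripts to look and compute and a tool call to move; the robot and the scene stay as the last step left them, time stands still between calls to the robot, and variables do not carry over. Pictures are saved under pics/ and viewed, at most 14 in all, crops included, and the job is handed in when it is done.

Besides the shell and the picture viewer there is one more tool, called by a JSON object that holds its "api" and its "payload", one argument or row to a line. step_arm: Moves the arm, as the interface text tells. Its arguments: {"type":"object","properties":{"moves":{"type":"array","items":{"type":"array"}},"newtons":{"type":"number"}},"required":["moves"]}

```bash
mkdir -p pics
cat > h.py <<'E'
import numpy as np,cv2
from rig import arm
def snap(cam,name):
    c=arm.capture(cam); cv2.imwrite(f'pics/{name}.png',cv2.cvtColor(c['pixels'],cv2.COLOR_RGB2BGR)); np.savez(f'pics/{cam}.npz',K=c['camera_matrix'],E=c['extrinsics']); return c
def ray(cam,u,v,z):
    d=np.load(f'pics/{cam}.npz');E=d['E'];r=E[:3,:3]@np.linalg.solve(d['K'],[u,v,1]);o=E[:3,3]
    return o+r*(z-o[2])/r[2]
def proj(cam,p):
    d=np.load(f'pics/{cam}.npz');E=d['E'];q=d['K']@(E[:3,:3].T@(np.array(p)-E[:3,3]));return q[:2]/q[2]
E
python3 - <<'E'
from h import *
for c in('top','side'):
    r=snap(c,c+'0');print(c,r['camera_matrix'].round(1).tolist(),r['extrinsics'].round(3).tolist())
    cv2.imwrite(f'pics/{c}0b.png',cv2.resize(cv2.imread(f'pics/{c}0.png'),(800,600),interpolation=2))
s=arm.get_state();print(s)
E
```

```text
top [[404.8, 0.0, 256.7], [0.0, 404.8, 188.2], [0.0, 0.0, 1.0]] [[-0.013, -0.996, 0.092, 0.45], [-1.0, 0.01, -0.025, 0.015], [0.024, -0.092, -0.995, 1.259], [0.0, 0.0, 0.0, 1.0]]
side [[491.5, 0.0, 258.5], [0.0, 491.5, 189.3], [0.0, 0.0, 1.0]] [[0.982, -0.104, 0.157, 0.332], [-0.187, -0.64, 0.746, -1.217], [0.023, -0.762, -0.647, 1.099], [0.0, 0.0, 0.0, 1.0]]
{'time_s': 0.1, 'joints': array([-1.24992144e+00,  2.64664490e-01,  1.60517812e+00, -1.58545901e-05,
        1.27372400e+00, -3.69319907e-02]), 'qvel': array([-0.00063024, -0.00169954, -0.00344626, -0.00094167,  0.00191444,
       -0.00126891]), 'joint_efforts': array([ 8.94930563e-04, -5.03619540e+01, -3.58071542e+01,  7.30586867e-02,
        2.32647930e-02, -4.77743038e-05]), 'position': array([ 0.23618684, -0.63170157,  0.2545535 ]), 'orientation': array([-9.75977405e-04,  9.84038524e-01,  1.77952826e-01, -1.47154214e-04]), 'ft_force': array([-0.39591212,  0.57970294, -0.01534419]), 'torque': array([ 0.00310994,  0.0173531 , -0.00076457]), 'finger_force': 0.0, 'grip_width': 0.08785314260188332}
```

View pics/top0b.png

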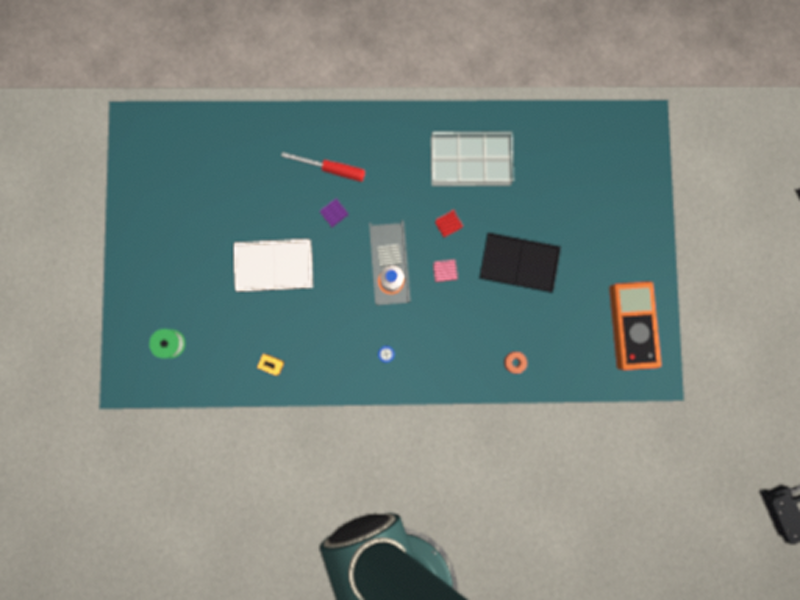

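View pics/side0b.png

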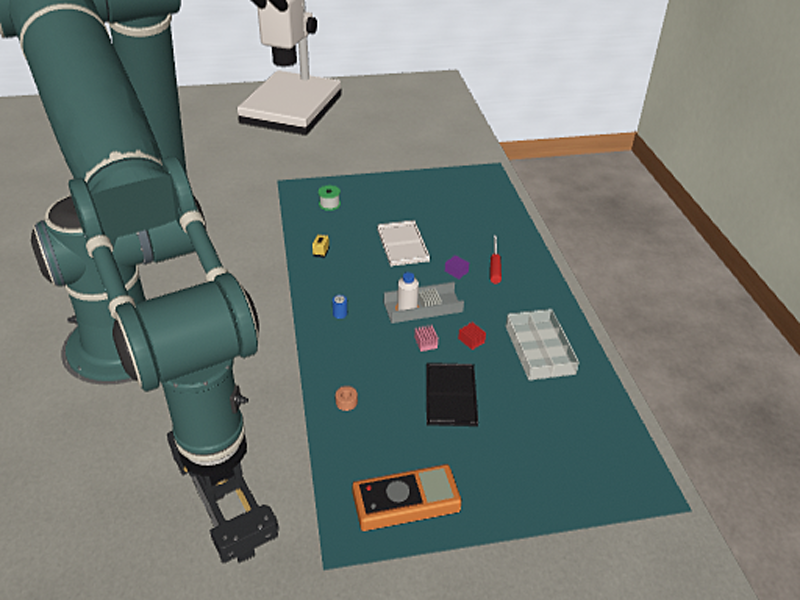

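The top view shows, in 800x600 pixels:
- bottle (392,279) and grey heat sink (390,254) in the rack
- look-alikes: pink (445,270), red (449,223) and purple (334,213)
- relay (270,365), capacitor (386,354), choke (516,362)
- white tray (273,265), black tray (520,262)

The grey finned block in the rack behind the bottle fits the heat sink. I'll confirm it in an enlarged crop.

Run:
```python
from h import *
im=cv2.imread('pics/top0.png')
a=im[138:202,145:365]; b=im[218:248,145:365]
a=cv2.resize(a,None,fx=3.6,fy=3.6,interpolation=2)
def cr(im,u,v,h,w,f): return cv2.resize(im[v-h:v+h,u-w:u+w],None,fx=f,fy=f,interpolation=2)
b=np.hstack([cr(im,u,v,16,16,8.25) for u,v in((173,234),(247,227),(330,232))])
b=np.pad(b,((0,0),(0,0),(0,0)))
W=max(a.shape[1],b.shape[1]); 
cv2.imwrite('pics/c1.png',np.vstack([np.pad(x,((0,0),(0,W-x.shape[1]),(0,0))) for x in(a,b)])[:600])
si=cv2.imread('pics/side0.png')
cv2.imwrite('pics/c2.png',cv2.resize(si[140:280,190:370],(771,600),interpolation=2))
print(a.shape,b.shape)
```

```text
(230, 792, 3) (264, 792, 3)
```

View pics/c1.png

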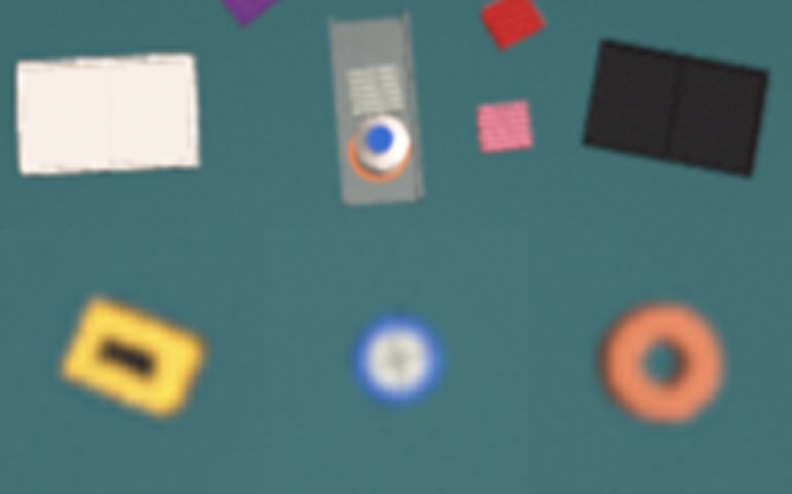

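View pics/c2.png

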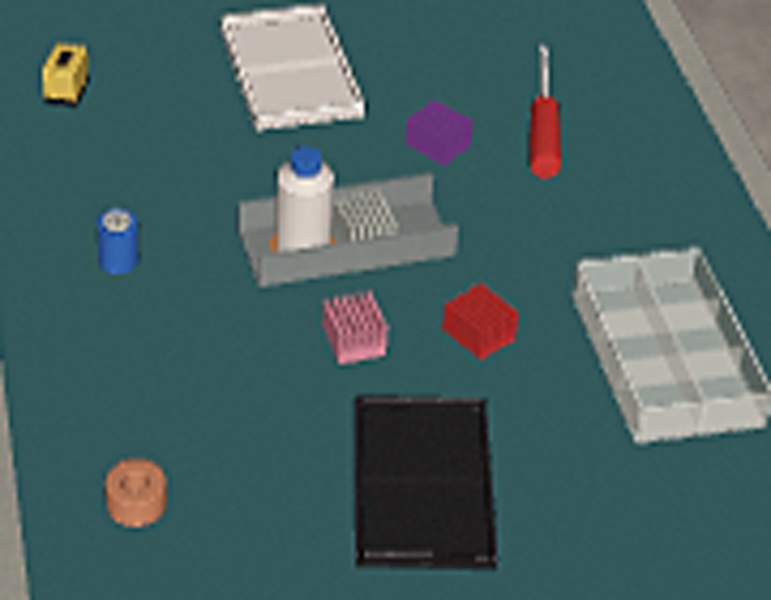

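The crops confirm the heat sink: it is the pale grey finned block at crop (375,90), native (249,163). The pink, red and purple blocks stand outside the rack. Now I'll measure.

Run:
```python
from h import *
im=cv2.imread('pics/top0.png');F=6
def seg(cam,name,box,lo,hi,z,im=None):
    im=cv2.imread(f'pics/{cam}0.png');u0,v0,u1,v1=box
    h=cv2.cvtColor(cv2.resize(im[v0:v1,u0:u1],None,fx=F,fy=F,interpolation=2),cv2.COLOR_BGR2HSV)
    m=cv2.inRange(h,lo,hi);cs=cv2.findContours(m,0,2)[0];c=max(cs,key=cv2.contourArea)
    n=lambda p:np.array([u0+(p[0]+.5)/F-.5,v0+(p[1]+.5)/F-.5])
    r=cv2.minAreaRect(c);B=np.array([ray(cam,*n(p),z)[:2] for p in cv2.boxPoints(r)])
    e=B[1]-B[0];g=B[2]-B[1]
    print(cam,name,'c',B.mean(0).round(4),'sides',np.linalg.norm(e).round(4),np.degrees(np.arctan2(e[1],e[0])).round(1),np.linalg.norm(g).round(4),np.degrees(np.arctan2(g[1],g[0])).round(1),'px',n(r[0]).round(1))
seg('top','relay',(157,218,189,250),(18,110,120),(35,255,255),.036)
seg('top','cap',(231,211,263,243),(100,130,110),(125,255,255),.040)
seg('top','choke',(314,216,346,248),(0,90,110),(17,255,255),.018)
seg('top','white',(140,145,210,195),(0,0,175),(180,90,255),.014)
seg('top','black',(300,140,370,195),(0,0,0),(180,255,70),.012)
seg('top','bcap',(236,165,266,190),(100,150,120),(125,255,255),.092)
seg('top','sink',(239,154,262,171),(0,0,160),(80,60,255),.028)
n=lambda X,Y:(145+(X+.5)/3.6-.5,138+(Y+.5)/3.6-.5)
for nm,X,Y,z in[('rackFL',329,18,.03),('rackFR',408,12,.03),('rackNL',343,203,.03),('rackNR',423,197,.03),('sNL',354,113,.028),('sNR',404,108,.028),('sFL',347,69,.028),('sFR',397,64,.028)]:
    print(nm,ray('top',*n(X,Y),z)[:2].round(4))
# side view crop c2 scale 4.283
q=lambda X,Y:(190+(X+.5)/4.283-.5,140+(Y+.5)/4.286-.5)
for nm,X,Y,z in[('bcapTop',307,157,.092),('bbot',304,240,.004),('rNL',240,203,.03),('rFL',432,177,.03),('rNRtop',263,262,.03),('rFRtop',457,225,.03),('sinktop',368,214,.028),('capTop',119,219,.042),('chokeTop',137,478,.024),('relTop',68,60,.036),('wh',292,66,.009),('bl',425,482,.009)]:
    print(nm,ray('side',*q(X,Y),z)[:2].round(4))
```

```text
top relay c [0.4309 0.2374] sides 0.0308 -22.6 0.0451 -113.4 px [172.8 233. ]
top cap c [0.4481 0.0162] sides 0.0352 -45.7 0.035 -135.6 px [246.8 226.3]
top choke c [ 0.4285 -0.2376] sides 0.0431 -90.7 0.0411 178.2 px [329.8 231.7]
top white c [0.6268 0.2379] sides 0.1547 -87.5 0.0984 -177.1 px [174.3 169.1]
top black c [ 0.6275 -0.2532] sides 0.0955 -12.3 0.1517 -101.6 px [332.5 167.6]
top bcap c [0.5929 0.0051] sides 0.0165 -90.5 0.0171 179.3 px [250.1 176.2]
top sink c [0.6401 0.0074] sides 0.0459 -82.6 0.0477 -173.0 px [249.  163.5]
rackFL [0.7049 0.0467]
rackFR [ 0.7096 -0.021 ]
rackNL [0.5461 0.0361]
rackNR [ 0.5505 -0.0316]
sNL [0.623  0.0261]
sNR [ 0.6269 -0.0166]
sFL [0.661  0.0317]
sFR [ 0.6649 -0.0111]
bcapTop [0.597 0.006]
bbot [0.5979 0.0105]
rNL [0.5502 0.033 ]
rFL [0.7076 0.0403]
rNRtop [ 0.5558 -0.0386]
rFRtop [ 0.713  -0.0204]
sinktop [0.6477 0.006 ]
capTop [0.4525 0.0151]
chokeTop [ 0.4328 -0.2369]
relTop [0.4363 0.2351]
wh [0.6301 0.2329]
bl [ 0.6312 -0.2603]
```

```bash
cat >> h.py <<'E'
from scipy.spatial.transform import Rotation as R
def plan(*ts):
    """targets (x,y,z,psi_deg), tool down, tool x at psi. Prints turn and then shift in shares, with the row count."""
    s=arm.get_state();q=s['orientation'];A=R.from_quat(np.r_[q[1:],q[0]]);p=s['position']
    print('t',round(s['time_s'],2),'p',p.round(4),'grip',round(s['grip_width'],4),s['ft_force'].round(1),round(s['finger_force'],1))
    for x,y,z,psi in ts:
        B=R.from_euler('z',psi,degrees=True)*R.from_euler('x',180,degrees=True)
        t=(A.inv()*B).as_rotvec()/.5; d=B.inv().apply(np.array([x,y,z])-p)/.5
        nt=int(np.ceil(np.abs(t).max()/.36));nd=int(np.ceil(np.linalg.norm(d)/.115))
        print('turn',nt,'x',(t/max(nt,1)).round(4).tolist(),'| shift',d.round(4).tolist(),nd,'x',(d/max(nd,1)).round(4).tolist())
        A=B;p=np.array([x,y,z])
E
python3 -c "
from h import *
plan((.595,.0045,.20,93.8),(.595,.0045,.055,93.8))"
```

```text
t 0.1 p [ 0.2362 -0.6317  0.2546] grip 0.0879 [-0.4  0.6 -0. ] 0.0
turn 8 x [-0.0004, -0.0003, -0.3198] | shift [1.222, 0.8004, 0.1091] 13 x [0.094, 0.0616, 0.0084]
turn 0 x [0.0, 0.0, 0.0] | shift [0.0, -0.0, 0.29] 3 x [0.0, -0.0, 0.0967]
```

{"api": "step_arm", "payload": {
  "moves": [
    [[0,0,0],[0,0,-0.32],1],
    [[0,0,0],[0,0,-0.32],1],
    [[0,0,0],[0,0,-0.32],1],
    [[0,0,0],[0,0,-0.32],1],
    [[0,0,0],[0,0,-0.32],1],
    [[0,0,0],[0,0,-0.32],1],
    [[0,0,0],[0,0,-0.32],1],
    [[0,0,0],[0,0,-0.32],1],
    [[0.1,0.066,0.009],[0,0,0],1],
    [[0.1,0.066,0.009],[0,0,0],1],
    [[0.1,0.066,0.009],[0,0,0],1],
    [[0.1,0.066,0.009],[0,0,0],1],
    [[0.1,0.066,0.009],[0,0,0],1],
    [[0.1,0.066,0.009],[0,0,0],1],
    [[0.1,0.066,0.009],[0,0,0],1],
    [[0.1,0.066,0.009],[0,0,0],1],
    [[0.1,0.066,0.009],[0,0,0],1],
    [[0.1,0.066,0.009],[0,0,0],1],
    [[0.1,0.066,0.009],[0,0,0],1],
    [[0.1,0.066,0.009],[0,0,0],1]
  ]
}}

```text
time_s: 2.6
position: [0.5918, -0.0052, 0.2012]
orientation: [-0.0, 0.683, 0.73, -0.0]
ft_force: [0.3, 0.1, 0.1]
grip_width: 0.0879
finger_force: 0.0
```

```bash
python3 -c "
from h import *
plan((.595,.0045,.18,93.8),(.595,.0045,.055,93.8))"
```

```text
t 2.6 p [ 0.5918 -0.0052  0.2012] grip 0.0879 [0.3 0.1 0.1] 0.0
turn 1 x [-0.0008, 0.0003, 0.0018] | shift [0.0189, 0.0077, 0.0424] 1 x [0.0189, 0.0077, 0.0424]
turn 0 x [0.0, 0.0, 0.0] | shift [0.0, -0.0, 0.25] 3 x [0.0, -0.0, 0.0833]
```

{"api": "step_arm", "payload": {
  "moves": [
    [[0.019,0.008,0.042],[0,0,0],1],
    [[0,0,0.06],[0,0,0],1],
    [[0,0,0.06],[0,0,0],1],
    [[0,0,0.06],[0,0,0],1],
    [[0,0,0.04],[0,0,0],1],
    [[0,0,0.03],[0,0,0],1],
    [[0,0,0],[0,0,0],1],
    [[0,0,0],[0,0,0],0.6],
    [[0,0,0],[0,0,0],0.45],
    [[0,0,0],[0,0,0],0.4],
    [[0,0,0],[0,0,0],0.4],
    [[0,0,0],[0,0,0],0.4]
  ],
  "newtons": 15
}}

```text
time_s: 4.1
position: [0.5948, 0.0027, 0.056]
orientation: [0.0, 0.683, 0.73, 0.0]
ft_force: [-0.3, 0.1, 1.2]
grip_width: 0.0436
finger_force: 15.0
```

Run:
```python
from h import *
plan()
snap('side','s1');snap('top','t1')
a=cv2.imread('pics/s1.png')[110:230,200:330];b=cv2.imread('pics/t1.png')[120:240,190:320]
cv2.imwrite('pics/v1.png',cv2.resize(np.hstack([a,b]),None,fx=3,fy=3,interpolation=2))
```

```text
t 4.1 p [0.5948 0.0027 0.056 ] grip 0.0436 [-0.3  0.1  1.2] 15.0
```

View pics/v1.png

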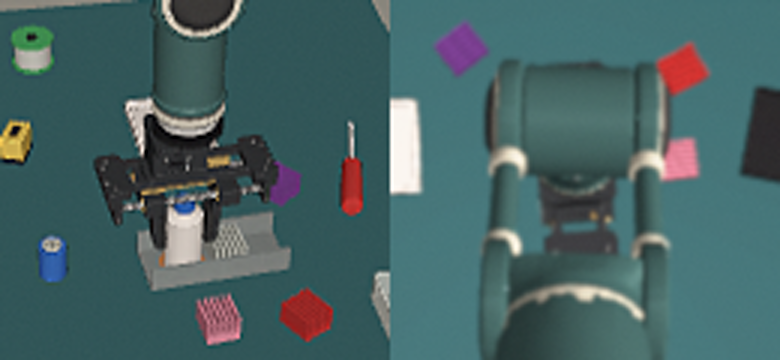

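The bottle is gripped upright (side crop about (183,235)) and the fingers are clear of the heat sink. I'll lift it and set it aside at about (0.50, 0.11).

```bash
python3 -c "
from h import *
plan((.5948,.0027,.156,93.8),(.50,.115,.156,93.8),(.50,.115,.0525,93.8))"
```

```text
t 4.2 p [0.5948 0.0027 0.056 ] grip 0.0433 [-0.5  0.8  1.8] 15.0
turn 1 x [0.0006, 0.0, 0.0015] | shift [-0.0, -0.0001, -0.2001] 2 x [-0.0, -0.0, -0.1]
turn 0 x [0.0, 0.0, 0.0] | shift [0.2367, -0.1743, -0.0] 3 x [0.0789, -0.0581, -0.0]
turn 0 x [0.0, 0.0, 0.0] | shift [0.0, -0.0, 0.207] 2 x [0.0, -0.0, 0.1035]
```

{"api": "step_arm", "payload": {
  "moves": [
    [[0,0,0],[0,0,0],0.35],
    [[0,0,-0.02],[0,0,0],0.35],
    [[0,0,-0.04],[0,0,0],0.35],
    [[0,0,-0.06],[0,0,0],0.35],
    [[0,0,-0.05],[0,0,0],0.35],
    [[0,0,-0.03],[0,0,0],0.35],
    [[0.02,-0.014,0],[0,0,0],0.35],
    [[0.045,-0.034,0],[0,0,0],0.35],
    [[0.06,-0.044,0],[0,0,0],0.35],
    [[0.055,-0.04,0],[0,0,0],0.35],
    [[0.04,-0.03,0],[0,0,0],0.35],
    [[0.017,-0.012,0],[0,0,0],0.35],
    [[0,0,0],[0,0,0],0.35],
    [[0,0,0.04],[0,0,0],0.35],
    [[0,0,0.06],[0,0,0],0.35],
    [[0,0,0.05],[0,0,0],0.35],
    [[0,0,0.03],[0,0,0],0.35],
    [[0,0,0.02],[0,0,0],0.35],
    [[0,0,0],[0,0,0],0.35]
  ],
  "newtons": 22
}}

```text
time_s: 6.58
position: [0.4998, 0.1149, 0.0553]
orientation: [-0.0, 0.683, 0.73, -0.0]
ft_force: [0.5, -1.0, -0.4]
grip_width: 0.0437
finger_force: 22.0
```

Run:
```python
from h import *
plan((.50,.115,.052,93.8),(.50,.115,.16,93.8),(.643,.0078,.16,94.5),(.643,.0078,.033,94.5))
snap('side','s2')
a=cv2.imread('pics/s2.png')[110:230,180:340]
cv2.imwrite('pics/v2.png',cv2.resize(a,None,fx=4,fy=4,interpolation=2))
```

```text
t 6.58 p [0.4998 0.1149 0.0553] grip 0.0437 [ 0.5 -1.  -0.4] 22.0
turn 1 x [-0.0019, 0.0003, 0.0008] | shift [0.0003, 0.0003, 0.0065] 1 x [0.0003, 0.0003, 0.0065]
turn 0 x [0.0, 0.0, 0.0] | shift [0.0, 0.0, -0.216] 2 x [0.0, 0.0, -0.108]
turn 1 x [-0.0, 0.0, -0.0244] | shift [-0.2362, 0.2683, 0.0] 4 x [-0.059, 0.0671, 0.0]
turn 0 x [0.0, 0.0, 0.0] | shift [0.0, -0.0, 0.254] 3 x [0.0, -0.0, 0.0847]
```

View pics/v2.png

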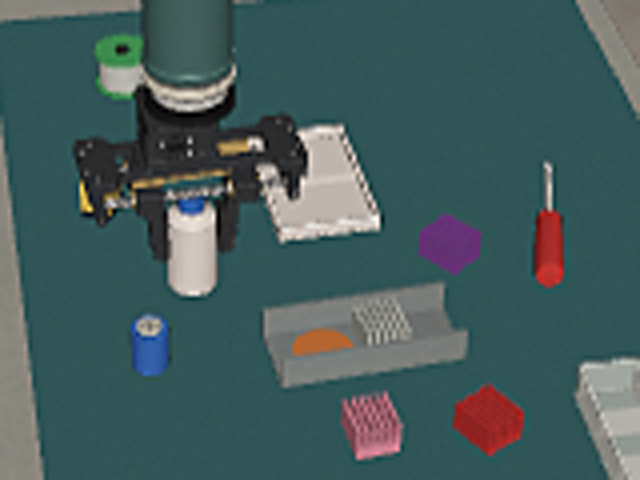

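The bottle is at crop (192,250), held upright about 3 mm above the bench. The disc (323,342) and the heat sink (383,322) are now exposed. Lowering, releasing and moving over the sink.

{"api": "step_arm", "payload": {
  "moves": [
    [[0,0,0.004],[0,0,0],0.35],
    [[0,0,0.003],[0,0,0],0.35],
    [[0,0,0],[0,0,0],0.6],
    [[0,0,0],[0,0,0],0.8],
    [[0,0,0],[0,0,0],0.9],
    [[0,0,0],[0,0,0],0.9],
    [[0,0,-0.05],[0,0,0],0.9],
    [[0,0,-0.11],[0,0,0],0.9],
    [[0,0,-0.06],[0,0,0],0.9],
    [[-0.039,0.045,0],[0,0,-0.024],0.9],
    [[-0.06,0.067,0],[0,0,0],0.9],
    [[-0.06,0.067,0],[0,0,0],0.9],
    [[-0.05,0.058,0],[0,0,0],0.9],
    [[-0.027,0.031,0],[0,0,0],0.9],
    [[0,0,0],[0,0,0],0.9]
  ]
}}

```text
time_s: 8.5
position: [0.643, 0.0072, 0.1619]
orientation: [-0.0, 0.679, 0.734, -0.0]
ft_force: [0.4, 0.3, -0.3]
grip_width: 0.0793
finger_force: 0.0
```

Run:
```python
from h import *
plan((.643,.0078,.033,94.5))
snap('side','s3')
q=lambda X,Y:(180+(X+.5)/4-.5,110+(Y+.5)/4-.5)
print('disc',ray('side',*q(323,342),.004),'sink',[ray('side',*q(*c),.028)[:2].round(4).tolist() for c in((354,308),(399,299),(411,335),(364,345))])
a=cv2.imread('pics/s3.png')[110:230,180:340]
cv2.imwrite('pics/v3.png',cv2.resize(a,None,fx=5,fy=5,interpolation=2))
```

```text
t 8.5 p [0.643  0.0072 0.1619] grip 0.0793 [ 0.4  0.3 -0.3] 0.0
turn 1 x [-0.0012, -0.0005, -0.0016] | shift [0.0011, 0.0001, 0.2578] 3 x [0.0004, 0.0, 0.0859]
disc [0.59762688 0.01313246 0.004     ] sink [[0.6261, 0.025], [0.6664, 0.0306], [0.666, -0.0169], [0.6247, -0.023]]
```

View pics/v3.png

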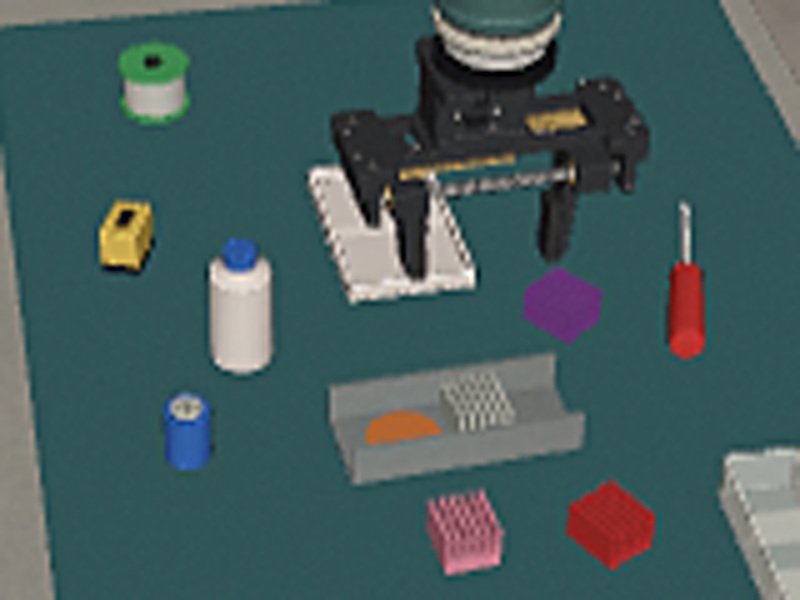

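The bottle stands upright at (240,310) and the gripper is above the heat sink. Descending to grasp it.

{"api": "step_arm", "payload": {
  "moves": [
    [[0,0,0.07],[0,0,0],0.9],
    [[0,0,0.08],[0,0,0],0.9],
    [[0,0,0.06],[0,0,0],0.9],
    [[0,0,0.03],[0,0,0],0.9],
    [[0,0,0.017],[0,0,0],0.9],
    [[0,0,0],[0,0,0],0.9],
    [[0,0,0],[0,0,0],0.6],
    [[0,0,0],[0,0,0],0.45],
    [[0,0,0],[0,0,0],0.35],
    [[0,0,0],[0,0,0],0.3],
    [[0,0,0],[0,0,0],0.3],
    [[0,0,-0.02],[0,0,0],0.3],
    [[0,0,-0.06],[0,0,0],0.3],
    [[0,0,-0.08],[0,0,0],0.3],
    [[0,0,-0.06],[0,0,0],0.3],
    [[0,0,-0.03],[0,0,0],0.3],
    [[0,0,0],[0,0,0],0.3]
  ],
  "newtons": 20
}}

```text
time_s: 10.68
position: [0.6434, 0.0077, 0.1601]
orientation: [0.001, 0.679, 0.734, 0.001]
ft_force: [-0.3, 0.1, -1.0]
grip_width: 0.0358
finger_force: 19.8
```

Run:
```python
from h import *
plan((.6367,-.2198,.16,78),(.6367,-.2198,.034,78))
snap('side','s4')
a=cv2.imread('pics/s4.png')[110:230,180:340]
cv2.imwrite('pics/v4.png',cv2.resize(a,None,fx=4,fy=4,interpolation=2))
```

```text
t 10.68 p [0.6434 0.0077 0.1601] grip 0.0358 [-0.3  0.1 -1. ] 19.8
turn 2 x [0.0026, -0.0001, 0.2885] | shift [-0.4479, 0.0815, 0.0003] 4 x [-0.112, 0.0204, 0.0001]
turn 0 x [0.0, 0.0, 0.0] | shift [0.0, -0.0, 0.252] 3 x [0.0, -0.0, 0.084]
```

View pics/v4.png

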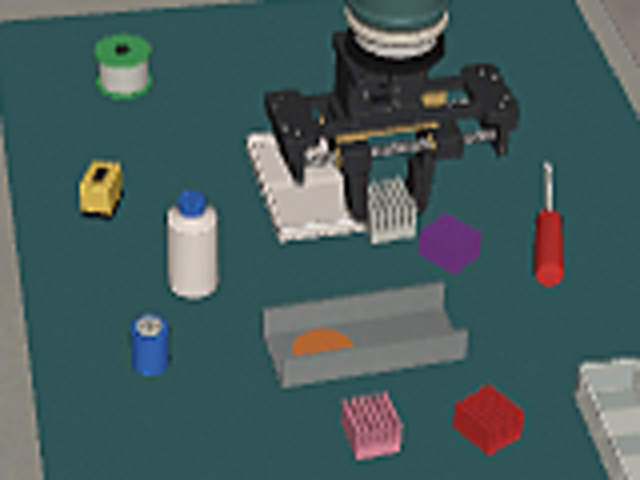

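The heat sink is held upright (crop (392,212)). Over to the black tray's +y compartment.

{"api": "step_arm", "payload": {
  "moves": [
    [[0,0,0],[0,0,0.289],0.3],
    [[0,0,0],[0,0,0.289],0.3],
    [[-0.05,0.009,0],[0,0,0],0.3],
    [[-0.09,0.016,0],[0,0,0],0.3],
    [[-0.1,0.0185,0],[0,0,0],0.3],
    [[-0.1,0.0185,0],[0,0,0],0.3],
    [[-0.07,0.013,0],[0,0,0],0.3],
    [[-0.038,0.0065,0],[0,0,0],0.3],
    [[0,0,0.07],[0,0,0],0.3],
    [[0,0,0.07],[0,0,0],0.3],
    [[0,0,0.05],[0,0,0],0.3],
    [[0,0,0.03],[0,0,0],0.3],
    [[0,0,0],[0,0,0],0.3]
  ]
}}

```text
time_s: 12.35
position: [0.6345, -0.2188, 0.0467]
orientation: [-0.002, 0.777, 0.629, -0.001]
ft_force: [-0.7, -0.2, -0.8]
grip_width: 0.0359
finger_force: 19.8
```

Run:
```python
from h import *
plan((.6367,-.2198,.034,78))
snap('side','s5')
a=cv2.imread('pics/s5.png')[190:290,230:350]
cv2.imwrite('pics/v5.png',cv2.resize(a,None,fx=5,fy=5,interpolation=2))
```

```text
t 12.35 p [ 0.6345 -0.2188  0.0467] grip 0.0359 [-0.7 -0.2 -0.8] 19.8
turn 1 x [-0.0076, -0.0014, -0.0] | shift [-0.001, 0.0047, 0.0254] 1 x [-0.001, 0.0047, 0.0254]
```

View pics/v5.png

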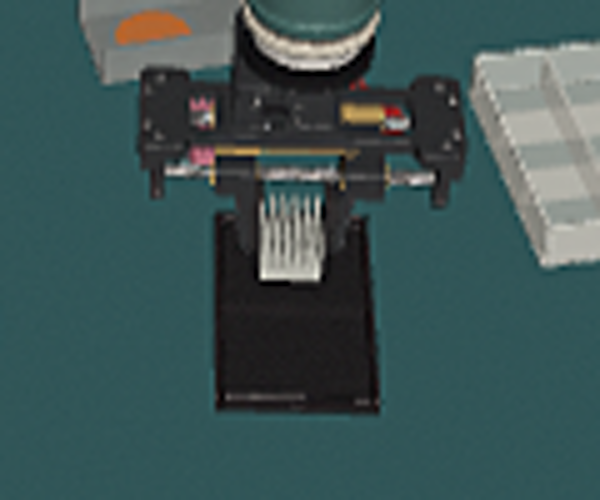

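The sink is over the upper compartment, front base edge at v≈278 against the divider at v≈313, and clear of the walls. Lowering and releasing.

{"api": "step_arm", "payload": {
  "moves": [
    [[0,0.004,0.015],[0,0,0],0.3],
    [[0,0,0.009],[0,0,0],0.3],
    [[0,0,0.002],[0,0,0],0.3],
    [[0,0,0],[0,0,0],0.3],
    [[0,0,0],[0,0,0],0.5],
    [[0,0,0],[0,0,0],0.55],
    [[0,0,0],[0,0,0],0.55],
    [[0,0,-0.03],[0,0,0],0.55],
    [[0,0,-0.08],[0,0,0],0.7],
    [[0,0,-0.1],[0,0,0],0.9],
    [[0,0,-0.05],[0,0,0],0.9],
    [[0,0,0],[0,0,0],0.9]
  ]
}}

```text
time_s: 13.9
position: [0.64, -0.2211, 0.1703]
orientation: [0.003, 0.777, 0.629, 0.002]
ft_force: [-0.2, 1.1, 0.2]
grip_width: 0.0792
finger_force: 0.0
```

Run:
```python
from h import *
plan((.4998,.1149,.16,93.8),(.4998,.1149,.0525,93.8))
```

```text
t 13.9 p [ 0.64   -0.2211  0.1703] grip 0.0792 [-0.2  1.1  0.2] 0.0
turn 2 x [0.0073, 0.0022, -0.2763] | shift [0.6891, -0.2352, 0.0206] 7 x [0.0984, -0.0336, 0.0029]
turn 0 x [0.0, 0.0, 0.0] | shift [0.0, -0.0, 0.215] 2 x [0.0, -0.0, 0.1075]
```

{"api": "step_arm", "payload": {
  "moves": [
    [[0,0,0],[0,0,-0.276],0.9],
    [[0,0,0],[0,0,-0.276],0.9],
    [[0.08,-0.0272,0],[0,0,0],0.95],
    [[0.1,-0.034,0],[0,0,0],0.95],
    [[0.1,-0.034,0],[0,0,0],1],
    [[0.1,-0.034,0],[0,0,0],1],
    [[0.1,-0.034,0],[0,0,0],1],
    [[0.1,-0.034,0.01],[0,0,0],1],
    [[0.07,-0.025,0.01],[0,0,0],1],
    [[0.039,-0.013,0],[0,0,0],1],
    [[0,0,0],[0,0,0],1],
    [[0,0,0],[0,0,0],1]
  ]
}}

```text
time_s: 15.4
position: [0.4975, 0.1152, 0.155]
orientation: [-0.0, 0.683, 0.73, -0.001]
ft_force: [-0.0, -0.6, 0.4]
grip_width: 0.0875
finger_force: 0.0
```

Run:
```python
from h import *
plan((.4998,.1149,.0525,93.8))
```

```text
t 15.4 p [0.4975 0.1152 0.155 ] grip 0.0875 [-0.  -0.6  0.4] 0.0
turn 1 x [-0.0019, 0.001, -0.0003] | shift [-0.0009, 0.0045, 0.2051] 2 x [-0.0004, 0.0023, 0.1025]
```

{"api": "step_arm", "payload": {
  "moves": [
    [[-0.001,0.004,0.06],[0,0,0],1],
    [[0,0,0.07],[0,0,0],1],
    [[0,0,0.05],[0,0,0],1],
    [[0,0,0.025],[0,0,0],1],
    [[0,0,0],[0,0,0],1],
    [[0,0,0],[0,0,0],0.6],
    [[0,0,0],[0,0,0],0.45],
    [[0,0,0],[0,0,0],0.35],
    [[0,0,0],[0,0,0],0.35],
    [[0,0,0],[0,0,0],0.35],
    [[0,0,-0.03],[0,0,0],0.35],
    [[0,0,-0.06],[0,0,0],0.35],
    [[0,0,-0.07],[0,0,0],0.35],
    [[0,0,-0.04],[0,0,0],0.35],
    [[0,0,0],[0,0,0],0.35]
  ],
  "newtons": 22
}}

```text
time_s: 17.27
position: [0.5013, 0.1157, 0.1559]
orientation: [0.001, 0.683, 0.73, 0.002]
ft_force: [-0.1, -0.2, -0.8]
grip_width: 0.0429
finger_force: 22.0
```

Run:
```python
from h import *
plan((.5948,.0027,.155,93.8),(.5948,.0027,.057,93.8))
```

```text
t 17.27 p [0.5013 0.1157 0.1559] grip 0.0429 [-0.1 -0.2 -0.8] 22.0
turn 1 x [0.01, -0.0011, -0.0005] | shift [-0.2379, 0.1715, 0.0018] 3 x [-0.0793, 0.0572, 0.0006]
turn 0 x [0.0, 0.0, 0.0] | shift [0.0, -0.0, 0.196] 2 x [0.0, -0.0, 0.098]
```

{"api": "step_arm", "payload": {
  "moves": [
    [[-0.03,0.022,0],[0,0,0],0.35],
    [[-0.055,0.039,0],[0,0,0],0.35],
    [[-0.06,0.043,0],[0,0,0],0.35],
    [[-0.055,0.04,0],[0,0,0],0.35],
    [[-0.038,0.0275,0],[0,0,0],0.35],
    [[0,0,0],[0,0,0],0.35],
    [[0,0,0.04],[0,0,0],0.35],
    [[0,0,0.05],[0,0,0],0.35],
    [[0,0,0.03],[0,0,0],0.35],
    [[0,0,0],[0,0,0],0.35],
    [[0,0,0],[0,0,0],0.35]
  ]
}}

```text
time_s: 18.65
position: [0.5934, 0.0026, 0.0936]
orientation: [0.0, 0.683, 0.73, 0.0]
ft_force: [-0.3, -0.6, -1.2]
grip_width: 0.0435
finger_force: 22.0
```

Run:
```python
from h import *
plan((.5948,.0027,.0565,93.8))
```

```text
t 18.65 p [0.5934 0.0026 0.0936] grip 0.0435 [-0.3 -0.6 -1.2] 22.0
turn 1 x [0.0013, 0.0001, 0.0004] | shift [-0.0, 0.0028, 0.0742] 1 x [-0.0, 0.0028, 0.0742]
```

{"api": "step_arm", "payload": {
  "moves": [
    [[0,0.003,0.03],[0,0,0],0.35],
    [[0,0,0.025],[0,0,0],0.35],
    [[0,0,0.012],[0,0,0],0.35],
    [[0,0,0.005],[0,0,0],0.35],
    [[0,0,0.002],[0,0,0],0.35],
    [[0,0,0],[0,0,0],0.35],
    [[0,0,0],[0,0,0],0.6],
    [[0,0,0],[0,0,0],0.8],
    [[0,0,0],[0,0,0],0.9],
    [[0,0,0],[0,0,0],0.9],
    [[0,0,-0.05],[0,0,0],0.9],
    [[0,0,-0.11],[0,0,0],0.9],
    [[0,0,-0.06],[0,0,0],0.9],
    [[0,0,0],[0,0,0],0.9]
  ]
}}

```text
time_s: 20.4
position: [0.5971, 0.0023, 0.1697]
orientation: [0.003, 0.683, 0.73, 0.002]
ft_force: [-0.4, 0.0, -0.6]
grip_width: 0.0793
finger_force: 0.0
```

Run:
```python
from h import *
plan((.450,.0155,.16,90),(.450,.0155,.032,90))
snap('side','s6')
a=cv2.imread('pics/s6.png')[150:290,205:355]
cv2.imwrite('pics/v6.png',cv2.resize(a,None,fx=4,fy=4,interpolation=2))
```

```text
t 20.4 p [0.5971 0.0023 0.1697] grip 0.0793 [-0.4  0.  -0.6] 0.0
turn 1 x [0.0137, 0.0009, 0.132] | shift [0.0264, -0.2941, 0.0193] 3 x [0.0088, -0.098, 0.0064]
turn 0 x [0.0, 0.0, 0.0] | shift [0.0, -0.0, 0.256] 3 x [0.0, -0.0, 0.0853]
```

View pics/v6.png

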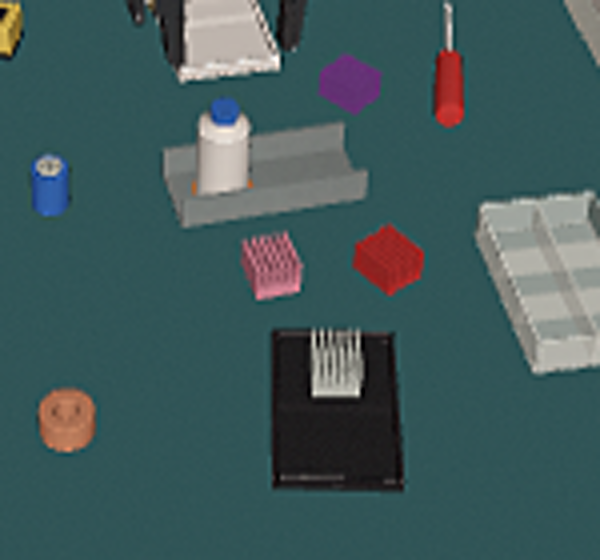

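The bottle is upright on its disc (224,150), and the heat sink is upright in the black tray's upper compartment (337,368). Next is the capacitor.

{"api": "step_arm", "payload": {
  "moves": [
    [[0,0,0],[0,0,0.132],0.9],
    [[0.005,-0.055,0],[0,0,0],0.9],
    [[0.008,-0.09,0],[0,0,0],0.9],
    [[0.008,-0.09,0],[0,0,0],0.9],
    [[0.005,-0.056,0],[0,0,0],0.9],
    [[0,0,0],[0,0,0],0.9],
    [[0,0,0.06],[0,0,0],0.9],
    [[0,0,0.05],[0,0,0],0.9],
    [[0,0,0],[0,0,0],0.9],
    [[0,0,0],[0,0,0],0.9]
  ]
}}

```text
time_s: 21.7
position: [0.4499, 0.0153, 0.1113]
orientation: [-0.0, 0.707, 0.707, -0.0]
ft_force: [0.0, -0.2, 0.9]
grip_width: 0.0789
finger_force: 0.0
```

Run:
```python
from h import *
plan((.450,.0155,.032,90))
```

```text
t 21.7 p [0.4499 0.0153 0.1113] grip 0.0789 [ 0.  -0.2  0.9] 0.0
turn 1 x [-0.0002, -0.0, -0.0001] | shift [0.0003, 0.0003, 0.1586] 2 x [0.0002, 0.0001, 0.0793]
```

{"api": "step_arm", "payload": {
  "moves": [
    [[0,0,0.05],[0,0,0],0.9],
    [[0,0,0.06],[0,0,0],0.9],
    [[0,0,0.035],[0,0,0],0.9],
    [[0,0,0.0135],[0,0,0],0.9],
    [[0,0,0],[0,0,0],0.9],
    [[0,0,0],[0,0,0],0.6],
    [[0,0,0],[0,0,0],0.4],
    [[0,0,0],[0,0,0],0.3],
    [[0,0,0],[0,0,0],0.25],
    [[0,0,0],[0,0,0],0.25],
    [[0,0,-0.03],[0,0,0],0.25],
    [[0,0,-0.07],[0,0,0],0.25],
    [[0,0,-0.08],[0,0,0],0.25],
    [[0,0,-0.05],[0,0,0],0.25],
    [[0,0,-0.03],[0,0,0],0.25],
    [[0,0,0],[0,0,0],0.25]
  ],
  "newtons": 18
}}

```text
time_s: 23.7
position: [0.4499, 0.0154, 0.1633]
orientation: [0.001, 0.707, 0.707, 0.001]
ft_force: [0.3, 0.6, -0.5]
grip_width: 0.0319
finger_force: 18.0
```

Run:
```python
from h import *
plan((.6213,-.2922,.16,78),(.6213,-.2922,.037,78))
```

```text
t 23.7 p [0.4499 0.0154 0.1633] grip 0.0319 [ 0.3  0.6 -0.5] 18.0
turn 2 x [0.0028, -0.0002, 0.2095] | shift [-0.5304, 0.4631, 0.0066] 7 x [-0.0758, 0.0662, 0.0009]
turn 0 x [0.0, 0.0, 0.0] | shift [0.0, -0.0, 0.246] 3 x [0.0, -0.0, 0.082]
```

{"api": "step_arm", "payload": {
  "moves": [
    [[0,0,0],[0,0,0.21],0.25],
    [[0,0,0],[0,0,0.21],0.25],
    [[-0.05,0.043,0],[0,0,0],0.25],
    [[-0.07,0.061,0],[0,0,0],0.25],
    [[-0.08,0.07,0],[0,0,0],0.25],
    [[-0.08,0.07,0],[0,0,0],0.25],
    [[-0.08,0.07,0],[0,0,0],0.25],
    [[-0.075,0.066,0],[0,0,0],0.25],
    [[-0.06,0.053,0],[0,0,0],0.25],
    [[-0.035,0.03,0],[0,0,0],0.25],
    [[0,0,0],[0,0,0],0.25],
    [[0,0,0.07],[0,0,0],0.25],
    [[0,0,0.07],[0,0,0],0.25],
    [[0,0,0.06],[0,0,0],0.25],
    [[0,0,0],[0,0,0],0.25],
    [[0,0,0],[0,0,0],0.25]
  ]
}}

```text
time_s: 25.7
position: [0.6204, -0.2915, 0.0625]
orientation: [0.0, 0.777, 0.629, 0.0]
ft_force: [0.8, 0.4, -0.4]
grip_width: 0.0312
finger_force: 18.0
```

Run:
```python
from h import *
plan((.6213,-.2922,.0365,78))
snap('side','s7')
a=cv2.imread('pics/s7.png')[190:290,230:350]
cv2.imwrite('pics/v7.png',cv2.resize(a,None,fx=5,fy=5,interpolation=2))
```

```text
t 25.7 p [ 0.6204 -0.2915  0.0625] grip 0.0312 [ 0.8  0.4 -0.4] 18.0
turn 1 x [0.0002, -0.0002, -0.0001] | shift [-0.001, 0.0021, 0.0521] 1 x [-0.001, 0.0021, 0.0521]
```

View pics/v7.png

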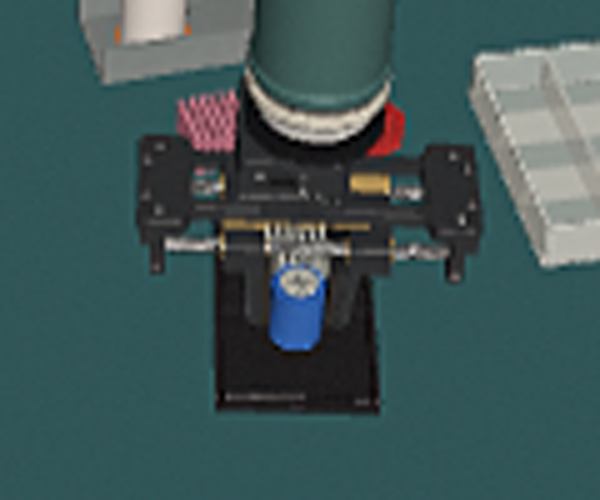

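The capacitor hangs upright over the front compartment at (297,305). Lowering and releasing.

{"api": "step_arm", "payload": {
  "moves": [
    [[-0.001,0.002,0.025],[0,0,0],0.25],
    [[0,0,0.018],[0,0,0],0.25],
    [[0,0,0.007],[0,0,0],0.25],
    [[0,0,0.0025],[0,0,0],0.25],
    [[0,0,0],[0,0,0],0.25],
    [[0,0,0],[0,0,0],0.45],
    [[0,0,0],[0,0,0],0.52],
    [[0,0,0],[0,0,0],0.52],
    [[0,0,-0.03],[0,0,0],0.52],
    [[0,0,-0.08],[0,0,0],0.52],
    [[0,0,-0.1],[0,0,0],0.9],
    [[0,0,-0.04],[0,0,0],0.9],
    [[0,0,0],[0,0,0],0.9],
    [[0,0,0],[0,0,0],0.9]
  ]
}}

```text
time_s: 27.5
position: [0.62, -0.2922, 0.1586]
orientation: [-0.001, 0.777, 0.629, -0.001]
ft_force: [-0.9, 0.9, -0.6]
grip_width: 0.079
finger_force: 0.0
```

Run:
```python
from h import *
plan((.4305,-.237,.16,78),(.4305,-.237,.029,78))
```

```text
t 27.5 p [ 0.62   -0.2922  0.1586] grip 0.079 [-0.9  0.9 -0.6] 0.0
turn 1 x [-0.0062, -0.0016, -0.0011] | shift [0.0291, -0.3936, -0.0028] 4 x [0.0073, -0.0984, -0.0007]
turn 0 x [0.0, 0.0, 0.0] | shift [0.0, -0.0, 0.262] 3 x [0.0, -0.0, 0.0873]
```

{"api": "step_arm", "payload": {
  "moves": [
    [[0.004,-0.05,0],[0,0,0],0.9],
    [[0.007,-0.098,0],[0,0,0],0.9],
    [[0.007,-0.098,0],[0,0,0],0.9],
    [[0.007,-0.098,0],[0,0,0],0.9],
    [[0.004,-0.0496,0],[0,0,0],0.9],
    [[0,0,0.04],[0,0,0],0.9],
    [[0,0,0.07],[0,0,0],0.9],
    [[0,0,0.04],[0,0,0],0.9],
    [[0,0,0],[0,0,0],0.9],
    [[0,0,0],[0,0,0],0.9]
  ]
}}

```text
time_s: 28.75
position: [0.4314, -0.2373, 0.0852]
orientation: [-0.001, 0.777, 0.629, -0.0]
ft_force: [-0.7, -0.1, 0.1]
grip_width: 0.0792
finger_force: 0.0
```

Run:
```python
from h import *
plan((.4305,-.237,.029,78))
```

```text
t 28.75 p [ 0.4314 -0.2373  0.0852] grip 0.0792 [-0.7 -0.1  0.1] 0.0
turn 1 x [-0.0028, -0.001, -0.0011] | shift [0.0003, -0.0018, 0.1124] 1 x [0.0003, -0.0018, 0.1124]
```

{"api": "step_arm", "payload": {
  "moves": [
    [[0,-0.0015,0.04],[0,0,0],0.9],
    [[0,0,0.045],[0,0,0],0.9],
    [[0,0,0.02],[0,0,0],0.9],
    [[0,0,0.0075],[0,0,0],0.9],
    [[0,0,0],[0,0,0],0.9],
    [[0,0,0],[0,0,0],0.6],
    [[0,0,0],[0,0,0],0.45],
    [[0,0,0],[0,0,0],0.38],
    [[0,0,0],[0,0,0],0.38],
    [[0,0,0],[0,0,0],0.38],
    [[0,0,-0.03],[0,0,0],0.38],
    [[0,0,-0.07],[0,0,0],0.38],
    [[0,0,-0.08],[0,0,0],0.38],
    [[0,0,-0.08],[0,0,0],0.38],
    [[0,0,-0.04],[0,0,0],0.38],
    [[0,0,0],[0,0,0],0.38]
  ],
  "newtons": 20
}}

```text
time_s: 30.75
position: [0.4323, -0.2382, 0.1823]
orientation: [0.003, 0.777, 0.629, 0.001]
ft_force: [-0.5, -0.2, -0.2]
grip_width: 0.0415
finger_force: 20.0
```

Run:
```python
from h import *
plan((.6302,.1985,.19,92.7),(.6302,.1985,.033,92.7))
```

```text
t 30.75 p [ 0.4323 -0.2382  0.1823] grip 0.0415 [-0.5 -0.2 -0.2] 20.0
turn 2 x [0.0048, 0.0025, -0.2571] | shift [0.8539, 0.4364, -0.0154] 9 x [0.0949, 0.0485, -0.0017]
turn 0 x [0.0, 0.0, 0.0] | shift [0.0, -0.0, 0.314] 3 x [0.0, -0.0, 0.1047]
```

{"api": "step_arm", "payload": {
  "moves": [
    [[0,0,-0.008],[0,0,-0.257],0.38],
    [[0,0,-0.008],[0,0,-0.257],0.38],
    [[0.054,0.0276,0],[0,0,0],0.38],
    [[0.09,0.046,0],[0,0,0],0.38],
    [[0.1,0.0511,0],[0,0,0],0.38],
    [[0.1,0.0511,0],[0,0,0],0.38],
    [[0.1,0.0511,0],[0,0,0],0.38],
    [[0.1,0.0511,0],[0,0,0],0.38],
    [[0.1,0.0511,0],[0,0,0],0.38],
    [[0.1,0.0511,0],[0,0,0],0.38],
    [[0.07,0.0358,0],[0,0,0],0.38],
    [[0.04,0.0204,0],[0,0,0],0.38],
    [[0,0,0],[0,0,0],0.38],
    [[0,0,0.08],[0,0,0],0.38],
    [[0,0,0.09],[0,0,0],0.38],
    [[0,0,0.07],[0,0,0],0.38],
    [[0,0,0],[0,0,0],0.38],
    [[0,0,0],[0,0,0],0.38]
  ]
}}

```text
time_s: 33.0
position: [0.6295, 0.1985, 0.0688]
orientation: [0.0, 0.691, 0.723, 0.001]
ft_force: [0.6, -0.1, -0.3]
grip_width: 0.0413
finger_force: 20.0
```

Run:
```python
from h import *
plan((.6302,.1985,.0335,92.7))
snap('side','s8')
a=cv2.imread('pics/s8.png')[110:290,190:360]
cv2.imwrite('pics/v8.png',cv2.resize(a,None,fx=3.3,fy=3.3,interpolation=2))
```

```text
t 33.0 p [0.6295 0.1985 0.0688] grip 0.0413 [ 0.6 -0.1 -0.3] 20.0
turn 1 x [0.0026, -0.0002, -0.0024] | shift [-0.0001, 0.0014, 0.0706] 1 x [-0.0001, 0.0014, 0.0706]
```

View pics/v8.png

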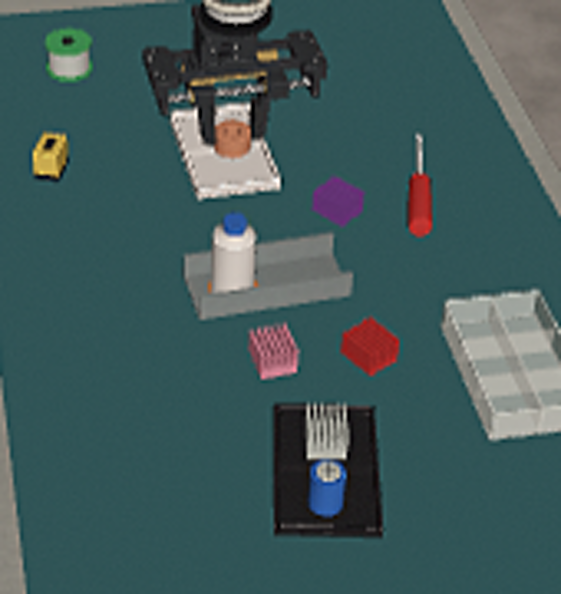

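The choke (233,140) hangs over the white tray's near compartment. The heat sink (327,430) and capacitor (327,488) stand upright in the black tray. Lowering.

{"api": "step_arm", "payload": {
  "moves": [
    [[0,0.001,0.03],[0,0,0],0.38],
    [[0,0,0.025],[0,0,0],0.38],
    [[0,0,0.01],[0,0,0],0.38],
    [[0,0,0.005],[0,0,0],0.38],
    [[0,0,0],[0,0,0],0.38],
    [[0,0,0],[0,0,0],0.38],
    [[0,0,0],[0,0,0],0.55],
    [[0,0,0],[0,0,0],0.6],
    [[0,0,0],[0,0,0],0.6],
    [[0,0,-0.03],[0,0,0],0.6],
    [[0,0,-0.08],[0,0,0],0.6],
    [[0,0,-0.1],[0,0,0],0.9],
    [[0,0,-0.05],[0,0,0],0.9],
    [[0,0,0],[0,0,0],0.9],
    [[0,0,0],[0,0,0],0.9]
  ]
}}

```text
time_s: 34.92
position: [0.6287, 0.1992, 0.1616]
orientation: [-0.0, 0.69, 0.724, -0.001]
ft_force: [-0.1, -0.0, 0.1]
grip_width: 0.0793
finger_force: 0.0
```

Run:
```python
from h import *
plan((.433,.236,.16,67),(.433,.236,.032,67))
```

```text
t 34.92 p [0.6287 0.1992 0.1616] grip 0.0793 [-0.1 -0.   0.1] 0.0
turn 3 x [-0.0008, 0.0004, 0.299] | shift [-0.0852, -0.389, 0.0033] 4 x [-0.0213, -0.0973, 0.0008]
turn 0 x [0.0, 0.0, 0.0] | shift [0.0, -0.0, 0.256] 3 x [0.0, -0.0, 0.0853]
```

{"api": "step_arm", "payload": {
  "moves": [
    [[0,0,0],[0,0,0.3],0.9],
    [[0,0,0],[0,0,0.3],0.9],
    [[0,0,0],[0,0,0.3],0.9],
    [[-0.0113,-0.05,0],[0,0,0],0.9],
    [[-0.021,-0.097,0],[0,0,0],0.9],
    [[-0.021,-0.097,0],[0,0,0],0.9],
    [[-0.021,-0.097,0],[0,0,0],0.9],
    [[-0.011,-0.048,0],[0,0,0],0.9],
    [[0,0,0],[0,0,0],0.9],
    [[0,0,0.06],[0,0,0],0.9],
    [[0,0,0.05],[0,0,0],0.9],
    [[0,0,0],[0,0,0],0.9],
    [[0,0,0],[0,0,0],0.9]
  ]
}}

```text
time_s: 36.55
position: [0.4346, 0.2364, 0.1076]
orientation: [0.0, 0.834, 0.551, 0.0]
ft_force: [0.5, -0.4, 0.3]
grip_width: 0.0795
finger_force: 0.0
```

Run:
```python
from h import *
plan((.433,.236,.032,67))
snap('side','s9')
a=cv2.imread('pics/s9.png')[110:230,170:310]
cv2.imwrite('pics/v9.png',cv2.resize(a,None,fx=5,fy=5,interpolation=2))
```

```text
t 36.55 p [0.4346 0.2364 0.1076] grip 0.0795 [ 0.5 -0.4  0.3] 0.0
turn 1 x [0.0002, 0.0001, -0.0041] | shift [-0.002, -0.0026, 0.1512] 2 x [-0.001, -0.0013, 0.0756]
```

View pics/v9.png

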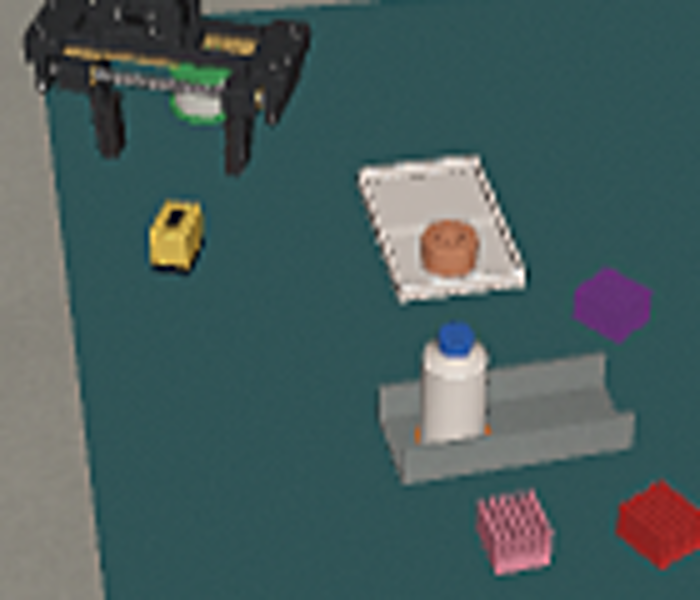

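The choke lies flat in the white tray's near compartment (450,248). The gripper is over the relay (177,237) with its jaws across the 28 mm side.

{"api": "step_arm", "payload": {
  "moves": [
    [[-0.002,-0.0025,0.05],[0,0,0],0.9],
    [[0,0,0.055],[0,0,0],0.9],
    [[0,0,0.033],[0,0,0],0.9],
    [[0,0,0.013],[0,0,0],0.9],
    [[0,0,0],[0,0,0],0.9],
    [[0,0,0],[0,0,0],0.6],
    [[0,0,0],[0,0,0],0.4],
    [[0,0,0],[0,0,0],0.25],
    [[0,0,0],[0,0,0],0.2],
    [[0,0,0],[0,0,0],0.2],
    [[0,0,0],[0,0,0],0.2],
    [[0,0,-0.03],[0,0,0],0.2],
    [[0,0,-0.07],[0,0,0],0.2],
    [[0,0,-0.08],[0,0,0],0.2],
    [[0,0,-0.06],[0,0,0],0.2],
    [[0,0,-0.03],[0,0,0],0.2],
    [[0,0,0],[0,0,0],0.2]
  ],
  "newtons": 18
}}

```text
time_s: 38.72
position: [0.4329, 0.2363, 0.1683]
orientation: [0.0, 0.834, 0.551, 0.001]
ft_force: [-1.2, -0.6, -0.3]
grip_width: 0.0278
finger_force: 18.0
```

Run:
```python
from h import *
plan((.6268,.2725,.165,92.7),(.6268,.2725,.0365,92.7))
```

```text
t 38.73 p [0.4329 0.2363 0.1683] grip 0.0278 [-1.2 -0.6 -0.3] 18.0
turn 3 x [0.0015, -0.0011, -0.3001] | shift [0.054, 0.3908, 0.0065] 4 x [0.0135, 0.0977, 0.0016]
turn 0 x [0.0, 0.0, 0.0] | shift [0.0, -0.0, 0.257] 3 x [0.0, -0.0, 0.0857]
```

{"api": "step_arm", "payload": {
  "moves": [
    [[0,0,0],[0,0,-0.3],0.2],
    [[0,0,0],[0,0,-0.3],0.2],
    [[0,0,0],[0,0,-0.3],0.2],
    [[0.007,0.05,0],[0,0,0],0.2],
    [[0.011,0.08,0],[0,0,0],0.2],
    [[0.013,0.095,0],[0,0,0],0.2],
    [[0.012,0.085,0],[0,0,0],0.2],
    [[0.011,0.08,0],[0,0,0],0.2],
    [[0,0,0],[0,0,0],0.2],
    [[0,0,0.07],[0,0,0],0.2],
    [[0,0,0.08],[0,0,0],0.2],
    [[0,0,0.06],[0,0,0],0.2],
    [[0,0,0],[0,0,0],0.2],
    [[0,0,0],[0,0,0],0.2]
  ]
}}

```text
time_s: 40.48
position: [0.6254, 0.2722, 0.0624]
orientation: [-0.0, 0.69, 0.724, -0.0]
ft_force: [0.7, -0.9, -0.4]
grip_width: 0.028
finger_force: 18.0
```

Run:
```python
from h import *
plan((.6268,.2725,.0365,92.7))
```

```text
t 40.48 p [0.6254 0.2722 0.0624] grip 0.028 [ 0.7 -0.9 -0.4] 18.0
turn 1 x [-0.0004, -0.0, 0.0001] | shift [0.0004, 0.0029, 0.0517] 1 x [0.0004, 0.0029, 0.0517]
```

{"api": "step_arm", "payload": {
  "moves": [
    [[0,0.003,0.025],[0,0,0],0.2],
    [[0,0,0.018],[0,0,0],0.2],
    [[0,0,0.007],[0,0,0],0.2],
    [[0,0,0.002],[0,0,0],0.2],
    [[0,0,0],[0,0,0],0.2],
    [[0,0,0],[0,0,0],0.2],
    [[0,0,0],[0,0,0],0.4],
    [[0,0,0],[0,0,0],0.5],
    [[0,0,0],[0,0,0],0.5],
    [[0,0,-0.03],[0,0,0],0.5],
    [[0,0,-0.08],[0,0,0],0.5],
    [[0,0,-0.12],[0,0,0],0.9],
    [[0,0,-0.12],[0,0,0],0.9],
    [[0,-0.1,-0.05],[0,0,0],0.9],
    [[0,-0.1,0],[0,0,0],0.9],
    [[0,-0.1,0],[0,0,0],0.9],
    [[0,0,0],[0,0,0],0.9],
    [[0,0,0],[0,0,0],0.9]
  ]
}}

```text
time_s: 42.72
position: [0.4781, 0.2655, 0.2374]
orientation: [0.001, 0.69, 0.724, 0.001]
ft_force: [-0.4, -0.7, -0.1]
grip_width: 0.0794
finger_force: 0.0
```

Run:
```python
from h import *
plan()
snap('side','s10');snap('top','t10')
a=cv2.imread('pics/s10.png')[110:290,180:340];b=cv2.imread('pics/t10.png')[130:260,140:380]
a=cv2.resize(a,(320,360),interpolation=2);b=cv2.resize(b,(480,260),interpolation=2);b=np.pad(b,((0,100),(0,0),(0,0)))
cv2.imwrite('pics/v10.png',np.hstack([a,b]))
```

```text
t 42.73 p [0.4781 0.2655 0.2374] grip 0.0794 [-0.4 -0.7 -0.1] 0.0
```

View pics/v10.png

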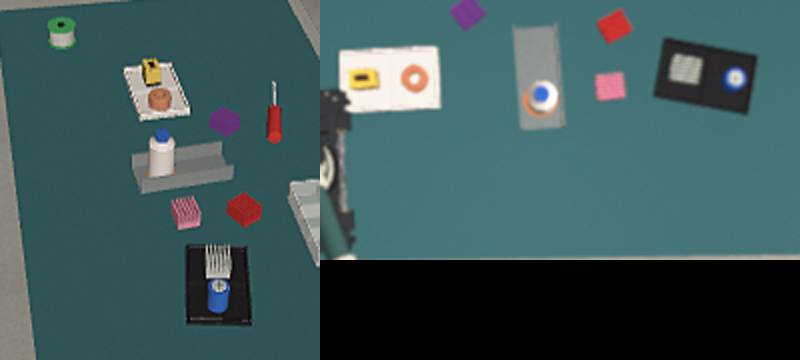

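All four parts stand in their compartments. In the top crop that's the relay (364,79), choke (414,79), heat sink (686,69) and capacitor (735,78). The bottle is upright on its disc (541,97).

```bash
python3 -c "
from rig import arm
print(arm.close_job())"
```

```text
the job is handed in; nothing more can be done
None
```

The job is handed in at about 43 s: the heat sink and capacitor are in the black tray, the choke and relay in the white tray, and the bottle is back upright on its orange disc, all checked in the last pictures.

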